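Take the specimen tray out of the dust cabinet and hold it up

TASK

The tray with the two mounted specimens is shut in the small dust cabinet on the polishing bench. Raise the cabinet's sliding sash all the way by the bar on its top and leave it up, draw the tray fully out of the cabinet by the tab that sticks out under the sash, then lift the tray and finish while still holding it in the gripper, level and still, about 10 cm above the bench in front of the cabinet. Both specimens must still lie on the tray, and the other things on the bench stay where they are.

Things in the scene. Friction and masses are not known exactly. Their poses are not given: they have to be found in the camera images.
- cabinet: White dust cabinet fixed on the bench, no floor. Origin: on the bench in the sash plane, mid-opening; x points into the cabinet, away from the robot. Side walls at y = +-87 mm, back at x = 143 mm, clear roof from x = 12 to 146 mm, its top at z = 115 mm. Two sash guides 20 x 18 mm, 160 mm high, stand at y = +-86 mm in the sash plane, 154 mm apart
- sash (a joint): Sash height in m: 0 closed, 0.10 fully up (then 100 mm free height below it); starts nearly closed. A framed clear panel 8 mm thick, 152 mm wide, 116 mm high in the cabinet's x = 0 plane; slides straight up with about 8 N, weight included; friction keeps it where it is left. A notch 32 mm wide, 30 mm high in its lower edge lets the tray's tongue through
- sash_bar (a point): Centre of the steel pull bar on top of the sash, moving with it: 90 mm along the cabinet's y, 14 mm thick along its x, 16 mm high; 154 mm above the bench when closed. It stands on two legs at y = +-36 mm, with a 30 mm gap between bar and panel
- tray: Loose aluminium tray, about 0.26 kg, 80 mm (its x) by 110 mm (its y), floor 5 mm thick, rim 12 mm high. Origin: centre of the underside. It starts on the bench in the cabinet, centre about 56 mm behind the sash plane, x nearly along the cabinet's x. A tongue 14 mm wide (z 8 to 16 mm) runs from its front along -x through the notch to x = -155 mm. It balances within 10 mm of its post
- tray_post (a point): Grip point of the tray's upright middle post, 14 mm thick along the tray's x, 26 mm wide along its y, from the floor up to z = 76 mm; this point is at (0, 0, 62 mm) in the tray's frame
- tray_tab (a point): Grip point of the upright pull tab at the end of the tongue, outside the cabinet: 14 mm thick along the tray's x, 26 mm wide along its y, z = 8 to 56 mm; this point is at (-148, 0, 44 mm) in the tray's frame
- specimen_a: Grey disc-shaped specimen mount, diameter 29, 16 mm high, 22 g, lying loose on the tray's floor about 33 mm to the +y side of the post; origin: centre of its underside
- specimen_b: The same kind of specimen mount, about 33 mm to the -y side of the post; origin: centre of its underside
- sanding_stick: Bystander: dark rubbery sanding stick, 110 x 24 x 14 mm, lying on the bench near the cabinet
- cube_a: Bystander: white plaster cube, 18 mm
- cube_b: Bystander: white plaster cube, 18 mm
- jar: Bystander: low jar with steel lid, diameter 60, 60 mm high, standing left of the cabinet
- oil_bottle: Bystander: white bottle, diameter 48, 130 mm high, standing right of the cabinet
- brush: Bystander: hand brush lying on the left of the bench
- loupe: Bystander: black ring-shaped magnifier, diameter 44, 24 mm high, on the right of the bench

How it is judged:
By the outcome, as a careful person would: the job done as asked, in the order asked, and still so for the second after the job is handed in, while the arm keeps its last pose, push and grip.
It also fails if it takes over 59 s, if anything falls off the work surface, if the arm or the gripper's body presses on something with over 40 N, if the wrist force passes 120 N, or if a joint passes its speed limit or range.

ROBOT

A 6-joint arm with a two-finger parallel gripper is mounted at the origin on the work surface. World frame = base frame: x ahead of the robot, y to its left, z up, the work surface at z = 0. Lengths are in m, angles in rad, forces in N, time in s.
With the tool pointing down it reaches from about 0.325 to 0.75 m from the base axis. Payload 7.6 kg.
Tool frame: the origin (TCP) lies between the finger pads; the fingertips stand 22 mm ahead of it and the grasp point (between the pads) lies 3 mm ahead of it (bot.tips_ahead is the distance from the TCP to the fingertips, in m); z points along the fingers, y is the line along which they close (so a half turn about z gives the same grasp; the last joint's range is limited). The gripper opens to 85 mm and grips with 20 to 120 N. Pads are 22 mm wide; open, the fingers measure 114 mm over their backs; the gripper's body (76 mm by 85 mm) begins 54 mm behind the grasp point. The pads swing forward as they close: fully open they stand 13 mm farther back than shut.
Start: joints at [-1.179, 0.052, 1.401, -0, 1.689, -0.07], TCP at [0.234, -0.47, 0.253] pointing down, gripper open.
Joint ranges: [-2.9, 2.9], [-0.91, 2.17], [0.12, 2.37], [-1.06, 4.2], [0.26, 2.73], [-2.93, 2.93]. Speed limits (rad/s): [2.57, 2.57, 3.01, 3.14, 3.14, 3.14].

INTERFACE

Orientations are given as a unit quaternion [w, x, y, z].
In Python, from workcell import bot gives the robot as it stands.
- The arm moves only by the tool shift_gripper, called after ">>>" by a JSON object that holds its "method" and its "body", one argument or row to a line. Schema: {"type":"object","properties":{"plan":{"type":"object","properties":{"increments":{"type":"array","items":{"type":"array","items":{"type":"number"},"minItems":5,"maxItems":5},"minItems":1,"maxItems":20}},"additionalProperties":false,"required":["increments"]},"force":{"type":"number"},"only":{"type":"string"},"quiet":{"type":"boolean"},"lines":{"type":"string"}},"required":["plan"],"additionalProperties":false}. plan is an object whose key "increments" holds a list of rows, 1 to 20 of them, each of 5 numbers: dx, dy, dz in shares of 1 m (1.0 is 1 m), then a turn about the tool's z in parts of the range, where 1.0 means pi/2 rad, then the finger opening in m; each row is the pose to reach, as a shift and turn from the pose commanded when the call began, along the tool's axes at that moment; what a row does not reach only later rows make up. A row lasts 1/10 s, in which the tool goes at most 0.05 m and 0.15 rad, less where a joint would pass 70% of its speed; a pose out of reach is approached as far as the arm can. The fingers move at their own pace and stop on an object; force is the grip in N (left out, the last holds). Time passes only in rows, so rows that do not move let the fingers close. The tool returns the time, the measured TCP pose, the force, the opening and the grip force at its end. only (a regular expression) keeps the lines of the reply that match it, lines (a string "A,B") keeps lines A to B, and quiet returns only ok. No shift or turn number may pass 1 either way. Input that does not fit is refused with a message, and nothing moves.
- bot.state(): the state, without advancing time (a new reading comes with each control period).
- bot.capture(name): name is "side" or "top"; returns the picture (400x640x3 uint8, red, green, blue); there is no depth.
- bot.get_calibration(name): a dict with "fx", "fy", "cx", "cy" (pixels), "world_from_camera" (4x4, takes a point from camera to world coordinates). Camera axes: x right, y up, looking along -z (the intrinsics and any distortion apply to the point x, -y, -z); pixel columns grow to the right and rows downward; lengths in m; the calibration is good to about 2 mm. A picture is of the moment at which its call begins. get_calibration takes no time and is no camera call.
- bot.close_job(): hands the job in; it is judged then, once.
The state is a dict: "t": time; "joint_positions": joint angles; "qvel": joint speeds; "joint_efforts": joint torques, N m; "position": TCP position; "orientation": TCP orientation; "contact_force": force on the tool from outside, world axes, zero at the start; "torque": the same for the moment, N m; "finger_gap": finger opening in m; "grasp_force": force on a finger pad.
Only numpy, scipy, OpenCV 4.12 (cv2) and the standard library are available. Lean on these libraries where they do the work, as an engineer would, in place of code of your own. Each camera call takes 0.05 s, during which the arm holds its last target. There are 200 camera calls.

## Working session

There is one attempt and no reset: what is moved stays moved. The work goes in short steps, Python scripts to look and compute and a tool call to move; the robot and the scene stay as the last step left them, time stands still between calls to the robot, and variables do not carry over. Pictures are saved under pics/ and viewed, at most 10 in all, crops included, and the job is handed in when it is done.

```bash
ls; mkdir -p pics
```

Run:
```python
from workcell import bot
import cv2,numpy as np
for n in("side","top"):
    im=bot.capture(n); cv2.imwrite(f"pics/{n}0.png",im[:,:,::-1])
    c=bot.get_calibration(n); print(n,{k:(np.round(v,4).tolist()) for k,v in c.items() if not isinstance(v,str)})
print(bot.state())
```

```text
pics
workcell.py
side {'fx': 397.6055, 'fy': 397.6055, 'cx': 319.9873, 'cy': 204.9682, 'world_from_camera': [[-0.9995, 0.0132, -0.0272, 0.5018], [-0.0276, -0.7646, 0.6439, 0.8236], [-0.0123, 0.6444, 0.7646, 1.071], [0.0, 0.0, 0.0, 1.0]]}
top {'fx': 387.277, 'fy': 387.277, 'cx': 312.3868, 'cy': 196.9278, 'world_from_camera': [[-0.0289, 0.9901, -0.1377, 0.4008], [-0.9995, -0.0305, -0.0095, 0.0185], [-0.0136, 0.1373, 0.9904, 1.0331], [0.0, 0.0, 0.0, 1.0]]}
{'t': 0.1, 'joint_positions': array([-1.17931096e+00,  5.27821066e-02,  1.40159164e+00, -1.08367008e-05,
        1.68862086e+00, -7.03150831e-02]), 'qvel': array([ 0.00185011, -0.00222856, -0.00213581,  0.00184841, -0.00144912,
        0.00018749]), 'joint_efforts': array([ 1.58459694e-03, -3.82580709e+01, -3.60986102e+01, -7.88954907e-06,
        4.76005182e-03, -6.08639667e-06]), 'position': array([ 0.23384112, -0.46978562,  0.2525682 ]), 'orientation': array([-6.91099452e-04,  9.73460675e-01,  2.28853276e-01, -1.17395585e-04]), 'contact_force': array([ 0.07893432, -0.5157899 ,  0.24713836]), 'torque': array([0.03208297, 0.01418741, 0.0107887 ]), 'grasp_force': 0.0, 'finger_gap': 0.08561791619676859}
```

View pics/side0.png

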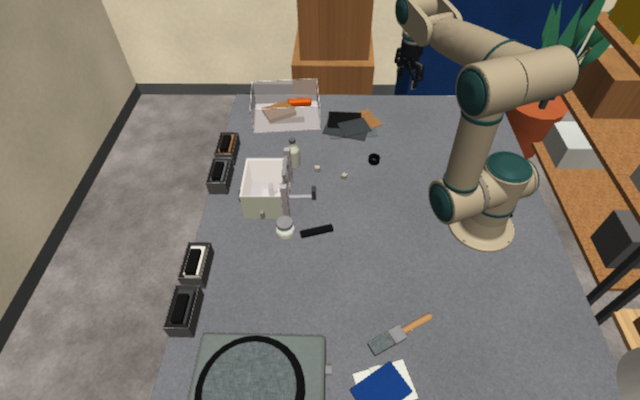

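View pics/top0.png

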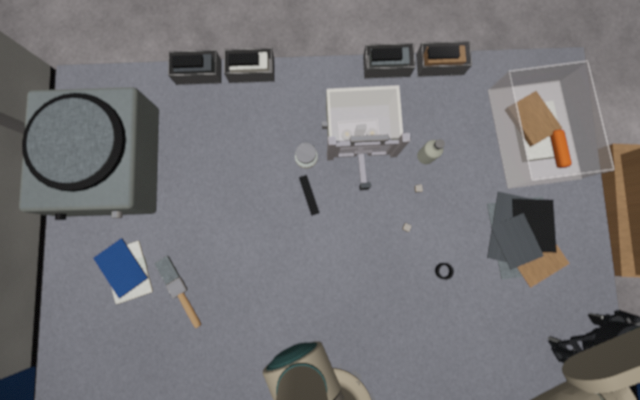

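Both views show the cabinet (top about (365,120), side about (265,185)), with the tongue and tab in front (top (365,185), side (313,193)). The stick, cubes, jar and bottle stand around it. I'll zoom in next.

Run:
```python
import cv2,numpy as np
t=cv2.imread("pics/top0.png")[75:200,315:415]; s=cv2.imread("pics/side0.png")[135:260,235:335]
cv2.imwrite("pics/z0.png",np.hstack([cv2.resize(a,(400,500),interpolation=cv2.INTER_CUBIC) for a in(t,s)]))
```

```text
(no output)
```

View pics/z0.png

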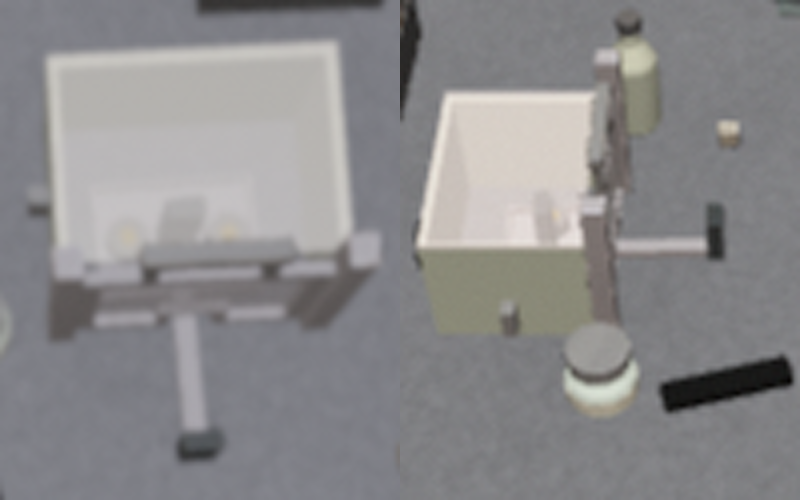

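Create h.py:
```python
import numpy as np,cv2
from workcell import bot
def ray(n,p):
    c=bot.get_calibration(n);T=np.array(c["world_from_camera"])
    d=T[:3,:3]@np.array([(p[0]-c["cx"])/c["fx"],-(p[1]-c["cy"])/c["fy"],-1]);return T[:3,3],d/np.linalg.norm(d)
def plane(n,p,z):
    o,d=ray(n,p);return o+d*(z-o[2])/d[2]
def tri(pt,ps):
    a,u=ray("top",pt);b,v=ray("side",ps)
    s=np.linalg.lstsq(np.c_[u,-v],b-a,rcond=None)[0];P,Q=a+s[0]*u,b+s[1]*v
    return (P+Q)/2,np.linalg.norm(P-Q)
def proj(n,X):
    c=bot.get_calibration(n);T=np.array(c["world_from_camera"]);q=T[:3,:3].T@(np.array(X)-T[:3,3])
    return np.array([c["cx"]-c["fx"]*q[0]/q[2],c["cy"]+c["fy"]*q[1]/q[2]])
```

Run:
```python
from h import *
np.set_printoptions(precision=4,suppress=True)
T=lambda x,y:(315+x/4-.4,75+y/4-.4); S=lambda x,y:(235+(x-400)/4-.4,135+y/4-.4)
L=plane("top",T(68,263),.16);R=plane("top",T(363,250),.16);print("guides",L,R,np.linalg.norm(L-R),(L+R)/2,"yaw",np.arctan2(-(L-R)[0],(L-R)[1]))
print("guide tri",tri(T(68,263),S(594,205)),tri(T(363,250),S(607,58)))
a=plane("top",T(145,258),.162);b=plane("top",T(297,250),.162);print("bar",a,b,(a+b)/2,np.linalg.norm(a-b))
t=cv2.imread("pics/top0.png");s=cv2.imread("pics/side0.png")
for n,im,(x0,x1,y0,y1) in(("top",t,(355,375,178,194)),("side",s,(305,320,182,204))):
    g=im[y0:y1,x0:x1].max(2);m=(g<85).astype(np.uint8);M=cv2.moments(m,True);c=(x0+M["m10"]/M["m00"],y0+M["m01"]/M["m00"])
    print(n,c,m.sum(),cv2.boundingRect(m)); print(g if n=="top" else "")
    if n=="top":ct=c
    else:cs=c
print("tab",tri(ct,cs))
print("tongue",plane("top",T(185,320),.016),plane("top",T(196,428),.016))
# cabinet rear corners at top z? and post top
print("post top",plane("top",T(184,205),.076), "side",plane("side",S(545,197),.076))
print("spec",plane("top",T(127,233),.021),plane("top",T(229,229),.021))
```

```text
guides [ 0.6533 -0.0215  0.16  ] [ 0.6555 -0.1926  0.16  ] 0.17105921246244377 [ 0.6544 -0.107   0.16  ] yaw 0.012565762672063815
guide tri (array([ 0.6528, -0.0215,  0.1585]), np.float64(0.0017851075990492097)) (array([ 0.6561, -0.1932,  0.1574]), np.float64(0.00025778909658012256))
bar [ 0.6543 -0.0661  0.162 ] [ 0.6562 -0.154   0.162 ] [ 0.6552 -0.11    0.162 ] 0.08800161377711653
top (363.48275862068965, 187.72413793103448) 29 (5, 7, 9, 5)
[[135 136 135 133 133 145 164 171 172 172 164 147 133 130 131 133 134 135
  136 137]
 [135 134 133 132 131 143 163 172 173 172 166 149 133 130 133 135 136 136
  136 137]
 [135 134 132 130 130 142 161 170 172 173 167 150 133 127 131 134 135 136
  136 135]
 [134 134 133 130 130 139 155 164 166 166 162 146 126 118 122 128 133 134
  135 134]
 [133 133 133 131 128 129 137 142 143 144 139 126 110 103 108 117 129 133
  134 133]
 [131 132 132 130 124 113 110 112 111 112 108 103  96  94  97 108 124 133
  134 134]
 [130 130 131 128 113  94  92  94  94  94  93  92  90  89  92 102 119 132
  135 135]
 [130 130 130 123  99  80  85  90  92  91  91  90  91  90
[... 308 characters left out ...]
  65  68  69  72  72  74  82  96 117 132 136 137
  136 136]
 [137 137 136 131 117 102  99 101 104 108 108 110 113 119 129 135 136 136
  136 136]
 [135 135 135 134 129 124 123 125 128 129 130 130 130 131 133 134 134 134
  135 135]
 [134 134 134 135 134 133 133 134 135 136 137 137 136 135 134 133 134 134
  134 134]
 [133 132 133 136 137 135 135 135 136 137 138 138 137 137 136 136 135 135
  135 135]]
side (313.375, 193.375) 48 (7, 5, 4, 13)

tab (array([ 0.5621, -0.1067,  0.0286]), np.float64(0.0029120991405431865))
tongue [ 0.653  -0.1052  0.016 ] [ 0.5792 -0.1091  0.016 ]
post top [ 0.7134 -0.1008  0.076 ] side [ 0.7085 -0.1062  0.076 ]
spec [ 0.7131 -0.0684  0.021 ] [ 0.7136 -0.1371  0.021 ]
```

Add to h.py:
```python
from scipy.spatial.transform import Rotation as Ro
def go(p,yaw):
    "shift in tool axes and turn so that TCP is at p and tool y points along world angle yaw (mod pi)"
    s=bot.state();w,x,y,z=s["orientation"];R=Ro.from_quat([x,y,z,w]).as_matrix()
    cur=np.arctan2(R[1,1],R[0,1]);d=(yaw-cur+np.pi/2)%np.pi-np.pi/2
    print("at",s["position"].round(4),"yawY",round(cur,3),"shift",(R.T@(np.array(p)-s["position"])).round(4),"turn",round(-d,3),"F",s["contact_force"].round(1))
```

Run:
```python
from h import *
go([.6552,-.1085,.245],.013)
print("tab top",plane("top",(365.,185.3),.056),"proj of guess",proj("top",[.6552,-.1085,.162]))
for n,X in(("bar L",[.6547,-.0635,.162]),("bar R",[.6557,-.1535,.162])):print(n,proj("top",X),proj("side",X))
for nm,p in(("bottle top",(434,144)),):print(plane("top",p,.13))
```

```text
at [ 0.2338 -0.4698  0.2526] yawY -1.109 shift [ 0.5382 -0.1357  0.0078] turn -1.122 F [ 0.1 -0.5  0.2]
tab top [ 0.5624504  -0.10724299  0.056     ] proj of guess [369.17535709 138.13253461]
bar L [349.73792103 138.96185182] [283.31353394 175.36583715]
bar R [388.62836366 137.30255305] [285.35867629 156.05621069]
[ 0.64501618 -0.26695822  0.13      ]
```

Units first: turns go in shares of pi/2 rad. So -1.122 rad / 1.5708 = -0.7143.

>>> {"method": "shift_gripper", "body": {
  "plan": {"increments":[[0.03,-0.008,0,-0.0509,0.06],[0.075,-0.019,0,-0.1273,0.06],[0.12,-0.03,0,-0.2037,0.06],[0.165,-0.042,0,-0.2801,0.06],[0.21,-0.053,0,-0.3565,0.06],[0.255,-0.064,0,-0.4329,0.06],[0.3,-0.076,0,-0.5093,0.06],[0.345,-0.087,0,-0.573,0.06],[0.39,-0.098,0,-0.6366,0.06],[0.435,-0.11,0,-0.6875,0.06],[0.48,-0.121,0,-0.7143,0.06],[0.52,-0.131,0,-0.7143,0.06],[0.538,-0.1357,0.008,-0.7143,0.06],[0.5382,-0.1357,0.0078,-0.7143,0.05],[0.5382,-0.1357,0.0078,-0.7143,0.05],[0.5382,-0.1357,0.0078,-0.7143,0.05]]}
}}

```text
t: 1.7
position: [0.6548, -0.1097, 0.2459]
orientation: [0.0, 0.703, 0.711, -0.0]
contact_force: [-0.2, 0.7, 1.2]
finger_gap: 0.0501
grasp_force: 0.0
```

Run:
```python
from h import *
go([.6552,-.109,.159],.013)
t=bot.capture("top")[75:200,315:415,::-1];s=bot.capture("side")[135:260,235:335,::-1]
cv2.imwrite("pics/z1.png",np.hstack([cv2.resize(a,(400,500),interpolation=cv2.INTER_CUBIC) for a in(t,s)]))
```

```text
at [ 0.6548 -0.1097  0.2459] yawY 0.012 shift [0.0007 0.0004 0.0869] turn -0.001 F [-0.2  0.7  1.2]
```

View pics/z1.png

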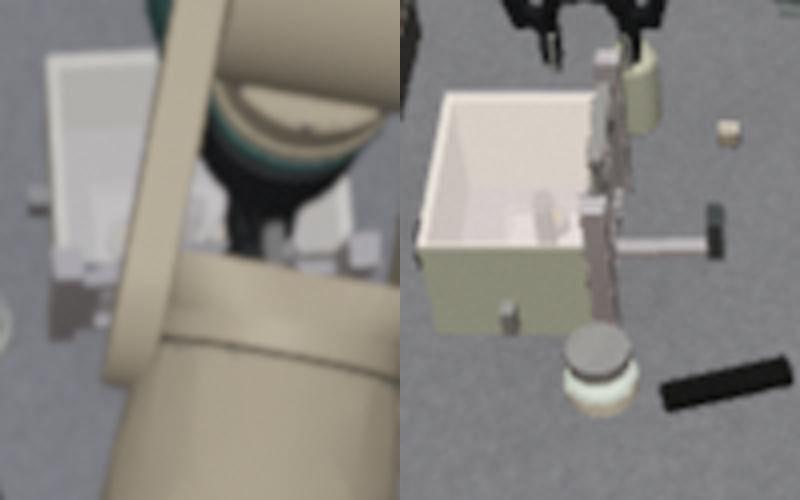

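The gripper hovers above the bar. In the side crop its fingers are at (552,50) and (632,50), straddling the bar line at about x=600. I'll descend and grip.

>>> {"method": "shift_gripper", "body": {
  "plan": {"increments":[[0,0,0.02,0,0.05],[0,0,0.045,0,0.05],[0,0,0.068,0,0.05],[0.0006,0.0004,0.08,0,0.05],[0.0006,0.0004,0.087,0,0.05],[0.0006,0.0004,0.087,0,0.05],[0.0006,0.0004,0.087,0,0.03],[0.0006,0.0004,0.087,0,0.02],[0.0006,0.0004,0.087,0,0.012],[0.0006,0.0004,0.087,0,0.005],[0.0006,0.0004,0.087,0,0.005],[0.0006,0.0004,0.087,0,0.005],[0.0006,0.0004,0.087,0,0.005],[0.0006,0.0004,0.087,0,0.005]]},
  "force": 60
}}

```text
t: 3.2
position: [0.6549, -0.1083, 0.1592]
orientation: [-0.001, 0.703, 0.712, -0.001]
contact_force: [-7.7, -0.2, 2.1]
finger_gap: 0.0131
grasp_force: 58.8
```

```bash
python3 -c "
from h import *
go([.6552,-.109,.259],.013)"
```

```text
at [ 0.6549 -0.1083  0.1592] yawY 0.013 shift [-0.0007  0.0001 -0.0998] turn -0.0 F [-7.7 -0.2  2.1]
```

>>> {"method": "shift_gripper", "body": {
  "plan": {"increments":[[0,-0.0007,0,0,0.005],[0,-0.0007,-0.004,0,0.005],[0,-0.0007,-0.012,0,0.005],[0,-0.0007,-0.024,0,0.005],[0,-0.0007,-0.036,0,0.005],[0,-0.0007,-0.048,0,0.005],[0,-0.0007,-0.06,0,0.005],[0,-0.0007,-0.072,0,0.005],[0,-0.0007,-0.082,0,0.005],[0,-0.0007,-0.089,0,0.005],[0,-0.0007,-0.094,0,0.005],[0,-0.0007,-0.094,0,0.005],[0,-0.0007,-0.094,0,0.005]]},
  "force": 60
}}

```text
t: 4.5
position: [0.6548, -0.1082, 0.2534]
orientation: [0.0, 0.703, 0.712, -0.0]
contact_force: [-6.1, -3.3, -2.7]
finger_gap: 0.0131
grasp_force: 64.2
```

Next I'll inch up until it meets the stop.

>>> {"method": "shift_gripper", "body": {
  "plan": {"increments":[[0,0,-0.002,0,0.005],[0,0,-0.003,0,0.005],[0,0,-0.003,0,0.005]]},
  "force": 60
}}

```text
t: 4.8
position: [0.6548, -0.1082, 0.2535]
orientation: [-0.001, 0.703, 0.712, -0.001]
contact_force: [-1.2, -4.6, -16.8]
finger_gap: 0.0128
grasp_force: 62.3
```

>>> {"method": "shift_gripper", "body": {
  "plan": {"increments":[[0,0,-0.0015,0,0.005],[0,0,-0.002,0,0.005],[0,0,-0.002,0,0.005]]}
}}

```text
t: 5.1
position: [0.6547, -0.1082, 0.2536]
orientation: [-0.002, 0.703, 0.712, -0.001]
contact_force: [1.8, -4.2, -26.7]
finger_gap: 0.0131
grasp_force: 60.8
```

>>> {"method": "shift_gripper", "body": {
  "plan": {"increments":[[0,0,-0.001,0,0.005],[0,0,-0.0015,0,0.005],[0,0,-0.0015,0,0.005]]}
}}

```text
t: 5.4
position: [0.6547, -0.1082, 0.2536]
orientation: [-0.003, 0.703, 0.712, -0.002]
contact_force: [3.6, -4.7, -31.5]
finger_gap: 0.0136
grasp_force: 60.2
```

The sash is at its stop. I'll ease the push, release and back off.

>>> {"method": "shift_gripper", "body": {
  "plan": {"increments":[[0,0,0.003,0,0.005],[0,0,0.005,0,0.005],[0,0,0.005,0,0.005],[0,0,0.005,0,0.02],[0,0,0.005,0,0.045],[0,0,0.005,0,0.045],[0,0,0.005,0,0.045],[0,0,0.005,0,0.045],[0,0,-0.02,0,0.045],[0,0,-0.045,0,0.045],[0,-0.02,-0.055,0,0.045],[0,-0.06,-0.055,0,0.045],[0,-0.105,-0.055,0,0.045],[0,-0.14,-0.055,0,0.045],[0,-0.17,-0.055,0,0.045],[0,-0.19,-0.055,0,0.045],[0,-0.19,-0.055,0,0.045],[0,-0.19,-0.055,0,0.045]]}
}}

```text
t: 7.2
position: [0.4652, -0.1106, 0.3146]
orientation: [0.001, 0.703, 0.712, 0.0]
contact_force: [0.1, 0.2, 0.3]
finger_gap: 0.0451
grasp_force: 0.0
```

Run:
```python
from h import *
t=bot.capture("top")[75:200,315:415,::-1];s=bot.capture("side")[135:260,235:335,::-1]
cv2.imwrite("pics/z2.png",np.hstack([cv2.resize(a,(400,500),interpolation=cv2.INTER_CUBIC) for a in(t,s)]))
for yaw in(.03,.05):go([.5625,-.1085,.047],yaw)
for X in([.5625,-.1085,.056],[.5625,-.1085,.032],[.7105,-.103,.076]):print(proj("top",X),proj("side",X))
```

```text
at [ 0.4656 -0.1106  0.3139] yawY 0.013 shift [0.0008 0.0969 0.2669] turn -0.017 F [ 0.3  0.3 -0.2]
at [ 0.4656 -0.1106  0.3139] yawY 0.013 shift [0.0008 0.0969 0.2669] turn -0.037 F [ 0.3  0.3 -0.2]
[365.49180608 185.26570377] [313.50138911 187.8076364 ]
[364.37000654 186.80011471] [313.67040155 192.43689467]
[361.52764291 126.90734793] [270.16434445 184.51821184]
```

View pics/z2.png

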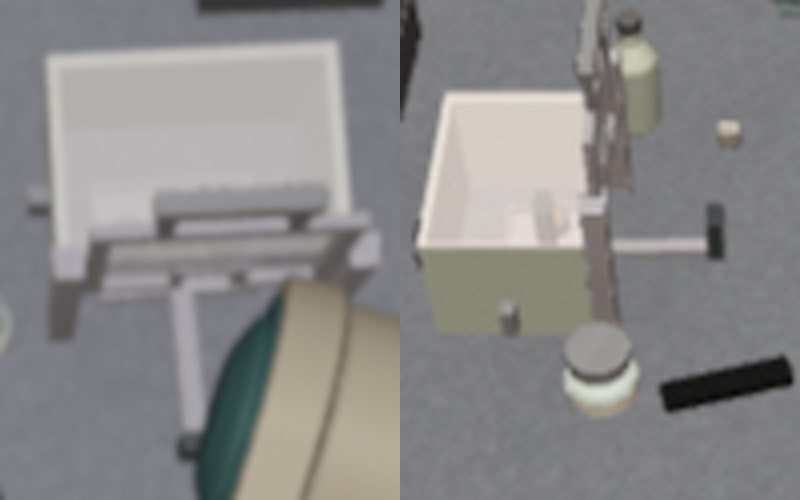

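The sash is fully up: the bar is now at top-crop (240,198), and the side crop shows the panel standing above the cabinet. The tab at side-crop (715,232) hasn't moved. I'll go down onto it.

Scaled: -0.028 rad / 1.5708 = -0.0178.

>>> {"method": "shift_gripper", "body": {
  "plan": {"increments":[[0,0.03,0.02,-0.0095,0.045],[0,0.065,0.05,-0.0178,0.045],[0.001,0.09,0.09,-0.0178,0.045],[0.001,0.0969,0.13,-0.0178,0.045],[0.001,0.0969,0.17,-0.0178,0.045],[0.001,0.0969,0.205,-0.0178,0.045],[0.001,0.0969,0.235,-0.0178,0.045],[0.001,0.0969,0.255,-0.0178,0.045],[0.001,0.0969,0.264,-0.0178,0.045],[0.001,0.0969,0.267,-0.0178,0.045],[0.001,0.0969,0.267,-0.0178,0.045]]},
  "force": 40
}}

```text
t: 8.4
position: [0.5625, -0.1084, 0.0474]
orientation: [0.0, 0.692, 0.721, 0.0]
contact_force: [0.4, 0.8, 0.4]
finger_gap: 0.0449
grasp_force: 0.0
```

>>> {"method": "shift_gripper", "body": {
  "plan": {"increments":[[0,0,0,0,0.03],[0,0,0,0,0.022],[0,0,0,0,0.016],[0,0,0,0,0.01],[0,0,0,0,0.005],[0,0,0,0,0.005],[0,0,0,0,0.005]]}
}}

```text
t: 9.1
position: [0.5624, -0.1084, 0.0476]
orientation: [0.001, 0.692, 0.721, 0.0]
contact_force: [-0.5, 0.1, 4.4]
finger_gap: 0.0129
grasp_force: 42.8
```

```bash
python3 -c "
from h import *
go([.5625,-.1085,.047],.04)"
```

```text
at [ 0.5624 -0.1084  0.0476] yawY 0.041 shift [-0.0001  0.0001  0.0006] turn 0.001 F [-0.5  0.1  4.4]
```

>>> {"method": "shift_gripper", "body": {
  "plan": {"increments":[[0,-0.002,0,0,0.005],[0,-0.006,0,0,0.005],[0,-0.013,0,0,0.005],[0,-0.022,0,0,0.005],[0,-0.032,0,0,0.005],[0,-0.043,0,0,0.005],[0,-0.054,0,0,0.005],[0,-0.065,0,0,0.005],[0,-0.076,0,0,0.005],[0,-0.087,0,0,0.005],[0,-0.098,0,0,0.005],[0,-0.109,0,0,0.005],[0,-0.12,0,0,0.005],[0,-0.131,0,0,0.005],[0,-0.141,0,0,0.005],[0,-0.149,0,0,0.005],[0,-0.155,0,0,0.005],[0,-0.159,0,0,0.005],[0,-0.16,0,0,0.005],[0,-0.16,0,0,0.005]]},
  "force": 40
}}

```text
t: 11.1
position: [0.4018, -0.115, 0.0472]
orientation: [0.0, 0.693, 0.721, 0.0]
contact_force: [0.6, 0.4, 8.3]
finger_gap: 0.0133
grasp_force: 43.2
```

>>> {"method": "shift_gripper", "body": {
  "plan": {"increments":[[0,0,0,0,0.02],[0,0,0,0,0.045],[0,0,0,0,0.045],[0,0,0,0,0.045]]}
}}

```text
t: 11.5
position: [0.4014, -0.1147, 0.0464]
orientation: [-0.001, 0.692, 0.721, -0.0]
contact_force: [-0.1, 0.3, 0.1]
finger_gap: 0.0448
grasp_force: 0.0
```

>>> {"method": "shift_gripper", "body": {
  "plan": {"increments":[[0,0,-0.02,0,0.045],[0,0,-0.05,0,0.045],[0,-0.02,-0.09,0,0.045],[0.04,-0.03,-0.13,0,0.045],[0.09,-0.03,-0.16,0,0.045],[0.14,-0.03,-0.18,0,0.045],[0.19,-0.03,-0.18,0,0.045],[0.2,-0.03,-0.18,0,0.045],[0.2,-0.03,-0.18,0,0.045]]}
}}

```text
t: 12.4
position: [0.3634, 0.0862, 0.2272]
orientation: [-0.0, 0.691, 0.723, 0.0]
contact_force: [0.1, -0.4, -0.1]
finger_gap: 0.0455
grasp_force: 0.0
```

Run:
```python
from h import *
t=bot.capture("top");s=bot.capture("side")
cv2.imwrite("pics/t3.png",t[:,:,::-1]);cv2.imwrite("pics/s3.png",s[:,:,::-1])
t=t[100:260,305:425,::-1];s=s[135:260,265:385,::-1]
cv2.imwrite("pics/z3.png",np.hstack([cv2.resize(t,(400,533),interpolation=cv2.INTER_CUBIC),cv2.resize(s,(400,417),interpolation=cv2.INTER_CUBIC)[:] if 0 else cv2.copyMakeBorder(cv2.resize(s,(400,417),interpolation=cv2.INTER_CUBIC),0,116,0,0,0)]))
```

```text
(no output)
```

View pics/z3.png

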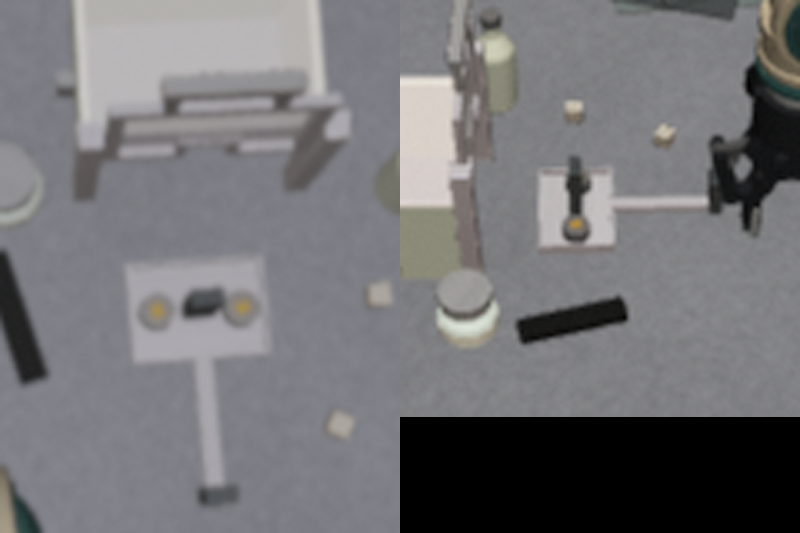

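The tray is fully out. In the top crop the rim corners are at (125,263), (265,256), (270,353) and (134,362), the post is at (204,300), and both specimens are on it at (157,311) and (241,307).

Run:
```python
from h import *
np.set_printoptions(precision=4,suppress=True)
T=lambda x,y:(305+x*.3-.35,100+y*.3-.35); S=lambda x,y:(265+(x-400)*.3-.35,135+y*.3-.35)
c=np.array([plane("top",T(*p),.012) for p in((125,263),(265,256),(270,353),(134,362))])
print(c,"mean",c.mean(0),"yaws",[np.arctan2(-(a-b)[0],(a-b)[1]) for a,b in((c[0],c[1]),(c[3],c[2]))])
c2=np.array([plane("side",S(*p),.012) for p in((540,168),(612,168),(615,247),(540,247))]);print("side mean",c2.mean(0))
a=plane("top",T(157,311),.021);b=plane("top",T(241,307),.021);print("spec",a,b,(a+b)/2)
print("tongue",plane("top",T(204,362),.016),plane("top",T(212,480),.016))
print("post top",plane("top",T(204,295),.076))
t=cv2.imread("pics/t3.png");s=cv2.imread("pics/s3.png")
for n,im,(x0,x1,y0,y1) in(("top",t,(355,376,182,200)),("side",s,(310,326,178,204))):
    g=im[y0:y1,x0:x1].max(2);m=(g<95).astype(np.uint8);M=cv2.moments(m,True);q=(x0+M["m10"]/M["m00"],y0+M["m01"]/M["m00"]);print(n,q,m.sum(),cv2.boundingRect(m))
for y in(.03,.04,.05):
    p=np.array([.4018,-.115])+.148*np.array([np.cos(y),np.sin(y)]);print(y,p,proj("top",[*p,.076]),proj("side",[*p,.076]),proj("side",[*p,.04]))
```

```text
[[ 0.5899 -0.0528  0.012 ]
 [ 0.5921 -0.1652  0.012 ]
 [ 0.5137 -0.1649  0.012 ]
 [ 0.5098 -0.0567  0.012 ]] mean [ 0.5514 -0.1099  0.012 ] yaws [np.float64(0.019369643609981144), np.float64(0.03610604068239755)]
side mean [ 0.5487 -0.1069  0.012 ]
spec [ 0.5489 -0.0759  0.021 ] [ 0.55   -0.1424  0.021 ] [ 0.5495 -0.1091  0.021 ]
tongue [ 0.5077 -0.1117  0.016 ] [ 0.415  -0.1135  0.016 ]
post top [ 0.5519 -0.1064  0.076 ]
top (365.32394366197184, 190.9718309859155) 71 (5, 6, 12, 7)
side (317.3661971830986, 190.22535211267606) 71 (5, 4, 7, 18)
0.03 [ 0.5497 -0.1106] [367.5404 188.9417] [317.0993 183.4596] [317.2825 190.5152]
0.04 [ 0.5497 -0.1091] [366.9486 188.9803] [317.1004 183.7748] [317.2838 190.8289]
0.05 [ 0.5496 -0.1076] [366.3574 189.0248] [317.1059 184.0903] [317.2893 191.143 ]
```

```bash
python3 -c "
from h import *
go([.5497,-.109,.2],.035);go([.5497,-.109,.065],.035)"
```

```text
at [0.3636 0.0838 0.2266] yawY 0.043 shift [-0.2005  0.1777  0.0266] turn 0.008 F [-0.4 -0.7  0.1]
at [0.3636 0.0838 0.2266] yawY 0.043 shift [-0.2005  0.1778  0.1616] turn 0.008 F [-0.4 -0.7  0.1]
```

Scaled: 0.008 rad / 1.5708 = 0.0051.

>>> {"method": "shift_gripper", "body": {
  "plan": {"increments":[[-0.025,0.022,0,0,0.045],[-0.055,0.049,0,0,0.045],[-0.085,0.075,0,0,0.045],[-0.115,0.102,0,0,0.045],[-0.145,0.129,0.005,0,0.045],[-0.175,0.155,0.01,0.0051,0.045],[-0.195,0.173,0.02,0.0051,0.045],[-0.2,0.1777,0.027,0.0051,0.045],[-0.2,0.1777,0.027,0.0051,0.045],[-0.2,0.1777,0.027,0.0051,0.045]]},
  "force": 80
}}

```text
t: 13.5
position: [0.5489, -0.1089, 0.1999]
orientation: [-0.0, 0.696, 0.718, -0.0]
contact_force: [0.3, 0.1, -0.0]
finger_gap: 0.0445
grasp_force: 0.0
```

```bash
python3 -c "
from h import *
go([.5497,-.109,.065],.035)"
```

```text
at [ 0.5489 -0.1089  0.1999] yawY 0.032 shift [-1.000e-04  9.000e-04  1.349e-01] turn -0.003 F [ 0.3  0.1 -0. ]
```

>>> {"method": "shift_gripper", "body": {
  "plan": {"increments":[[0,0.0008,0.02,0,0.045],[0,0.0008,0.05,0,0.045],[0,0.0008,0.08,0,0.045],[0,0.0008,0.105,0,0.045],[0,0.0008,0.125,0,0.045],[0,0.0008,0.133,0,0.045],[0,0.0008,0.135,0,0.045],[0,0.0008,0.135,0,0.045],[0,0.0008,0.135,0,0.03],[0,0.0008,0.135,0,0.022],[0,0.0008,0.135,0,0.018],[0,0.0008,0.135,0,0.015],[0,0.0008,0.135,0,0.01],[0,0.0008,0.135,0,0.005],[0,0.0008,0.135,0,0.005],[0,0.0008,0.135,0,0.005],[0,0.0008,0.135,0,0.005]]},
  "force": 80
}}

```text
t: 15.2
position: [0.5506, -0.1089, 0.0655]
orientation: [0.0, 0.695, 0.719, 0.0]
contact_force: [-1.7, 0.2, 4.8]
finger_gap: 0.0132
grasp_force: 79.0
```

>>> {"method": "shift_gripper", "body": {
  "plan": {"increments":[[0,0,-0.001,0,0.005],[0,0,-0.003,0,0.005],[0,0,-0.006,0,0.005],[0,0,-0.01,0,0.005],[0,0,-0.01,0,0.005],[0,0,-0.01,0,0.005]]}
}}

```text
t: 15.8
position: [0.5505, -0.1088, 0.0751]
orientation: [0.0, 0.695, 0.719, 0.0]
contact_force: [0.5, 0.4, -2.6]
finger_gap: 0.0131
grasp_force: 77.9
```

The force change of about 3 N matches the tray's weight, so it is held. I'll lift it now.

>>> {"method": "shift_gripper", "body": {
  "plan": {"increments":[[0,0,-0.002,0,0.005],[0,0,-0.006,0,0.005],[0,0,-0.013,0,0.005],[0,0,-0.022,0,0.005],[0,0,-0.032,0,0.005],[0,0,-0.042,0,0.005],[0,0,-0.053,0,0.005],[0,0,-0.063,0,0.005],[0,0,-0.073,0,0.005],[0,0,-0.081,0,0.005],[0,0,-0.086,0,0.005],[0,0,-0.089,0,0.005],[0,0,-0.09,0,0.005],[0,0,-0.09,0,0.005],[0,0,-0.09,0,0.005],[0,0,-0.09,0,0.005],[0,0,-0.09,0,0.005],[0,0,-0.09,0,0.005]]},
  "force": 80
}}

```text
t: 17.6
position: [0.5504, -0.1088, 0.1649]
orientation: [-0.0, 0.695, 0.719, -0.0]
contact_force: [1.4, -0.4, -2.8]
finger_gap: 0.0127
grasp_force: 78.0
```

Run:
```python
from h import *
t=bot.capture("top")[100:260,305:425,::-1];s=bot.capture("side")[115:240,265:385,::-1]
cv2.imwrite("pics/z4.png",np.hstack([cv2.resize(t,(400,533),interpolation=cv2.INTER_CUBIC),cv2.copyMakeBorder(cv2.resize(s,(400,417),interpolation=cv2.INTER_CUBIC),0,116,0,0,0)]))
```

```text
(no output)
```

View pics/z4.png

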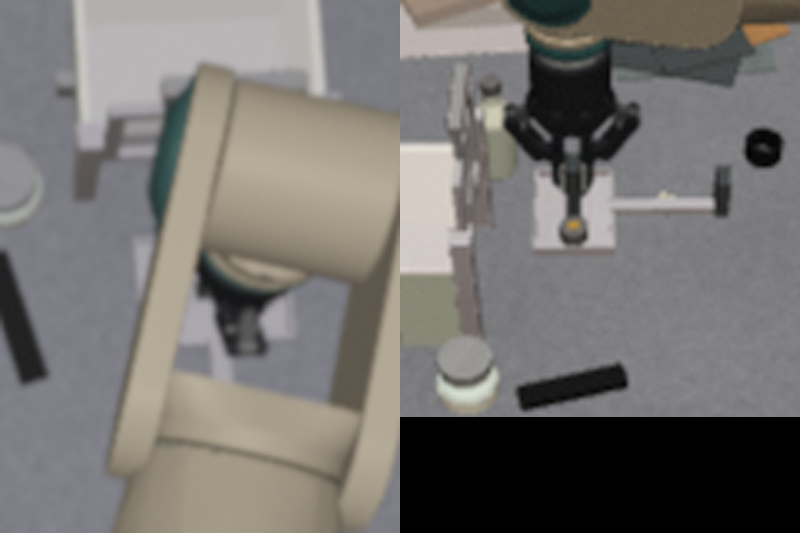

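The tray hangs level with its underside at about z = 0.10 m. Specimen a is at side-crop (572,230), b is hidden behind the fingers, the sash is still up, and the bystanders in view haven't moved. I'll hand in.

```bash
python3 -c "
from workcell import bot
print(bot.close_job())"
```

```text
the job is handed in; nothing more can be done
None
```

I handed the job in after about 18 s: the sash is fully up and the tray is held level about 10 cm above the bench in front of the cabinet. Specimen a was visible on the tray at the end, but b was hidden behind the fingers and last seen on it just before the lift; nothing else in view had moved.

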